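# Find the drum's heavy side by feel and hold it down

## Robot

A 7-joint arm with a two-finger parallel gripper is mounted at the origin on the work surface. World frame = base frame: x ahead of the robot, y to its left, z up, the work surface at z = 0. Lengths are in m, angles in rad, forces in N, time in s.
With the tool pointing down it reaches from about 0.4 to 0.875 m from the base axis. Payload 19.3 kg.
Tool frame: the origin (TCP) lies midway between the tips of the shut fingers; the grasp point (between the pads) lies 19 mm behind it; z points along the fingers, y is the line along which they close (so a half turn about z gives the same grasp; the last joint's range is limited). The gripper opens to 85 mm and grips with 20 to 120 N. Pads are 22 mm wide; open, the fingers measure 114 mm over their backs; the gripper's body (76 mm by 85 mm) begins 54 mm behind the grasp point. The pads swing forward as they close: fully open they stand 13 mm farther back than shut.
Start: joints at [-1.419, 0.521, -0.036, 1.599, 0.021, 1.021, -0.113], TCP at [0.138, 0.61, 0.231] pointing down, gripper open.
Joint ranges: [-2.91, 2.91], [-0.3, 2.13], [-1.5, 1.42], [0.17, 2.43], [-1.26, 4.41], [0.16, 1.93], [-2.52, 2.52]. Speed limits (rad/s): [1.89, 1.89, 2.39, 2.39, 3.01, 3.01, 3.01].

## Interface

Orientations are given as [roll, pitch, yaw] about the fixed x, y, z axes, in that order (R = Rz(yaw) Ry(pitch) Rx(roll)).
In Python, from workcell import bot gives the robot as it stands.
- The arm moves only by the tool move_arm, never from a script. Its argument "moves" is a list that holds one entry, the list of rows, each a list of 7 numbers: the opening, from 0 (shut) to 1 (fully open), then the shift along the tool's x, y, z in units of 1000 mm (1.0 is 1000 mm), then the turn, a rotation vector about the tool's x, y, z in units of 2 pi rad (1.0 is 2 pi rad). A call has 1 to 5 rows; each row is the pose to reach, as a shift and turn from the pose commanded when the call began, along the tool's axes at that moment, turning the shorter way round; what a row does not reach only later rows make up. A row lasts 1/10 s, in which the tool goes at most 50 mm and 8.59 degrees, less where a joint would pass 70% of its speed; a pose out of reach is approached as far as the arm can. A call with a number of a shift or a turn outside -1 to 1 is refused whole. A call with a gripper value outside its range is refused whole. The fingers move at their own pace and stop on an object; "force" is the grip in N (left out, the last holds). Time passes only in rows, so rows that repeat a pose let the fingers close. It gives the time, the measured TCP pose, the force, the opening and the grip force at its end, in the units of the state.
- bot.observe(): the state, without advancing time (a new reading comes with each control period).
- bot.grab_frame(name): name is "scene" or "top"; returns the picture (420x560x3 uint8, red, green, blue); there is no depth.
- bot.camera_params(name): a dict with "vertical_fov" (degrees; the focal length in pixels is half the picture's height over the tangent of half this angle, whatever the lens; pixels are square), "cx", "cy" (the principal point, pixels), "R" (3x3) and "t" (3): a world point X has camera coordinates R X + t. Camera axes: x right, y down, z forward; pixel columns grow to the right and rows downward; lengths in m; the calibration is good to about 2 mm. A picture is of the moment at which its call begins. camera_params takes no time and is no camera call.
- bot.job_done(): hands the job in; it is judged then, once.
The state is a dict: "clock": time; "qpos": joint angles; "qd": joint speeds; "joint_efforts": joint torques, N m; "position": TCP position; "tool_rot": TCP orientation; "force": force on the tool from outside, world axes, zero at the start; "moment": the same for the moment, N m; "grip_width": finger opening in m; "finger_force": force on a finger pad.
Only numpy, scipy, OpenCV 4.12 (cv2) and the standard library are available. Lean on these libraries where they do the work, as an engineer would, in place of code of your own. Each camera call takes 0.05 s, during which the arm holds its last target. There are 200 camera calls.

## Task

The drum on the balancing stand has a weight hidden off-centre inside. Turn it by its sprung pegs through at least half a turn, feel from how hard it drags which side is heavy, then bring the heavy side straight down and finish while still gripping a peg to hold it there, so that its light side can be marked at the top. Do not upset the beaker, the bottle or the spanner beside it.

Things in the scene. Friction and masses are not known exactly. Their poses are not given: they have to be found in the camera images.
- stand: balancing stand, bolted down; origin at the centre of its underside, y along the axle (level), z up. Base plate 200 mm (x) by 150 mm (y) by 14 mm; two grey cheeks, 14 mm thick and 36 mm wide along x, stand 46 mm either side of the centre along y and rise to 142 mm above the work surface
- axle (a point): centre of the drum, on its axle, 125 mm above the work surface; axes as the stand's, not turning with the drum. The drum is closed, plain aluminium, radius 55 mm, 60 mm wide along y. The hidden weight in it can be at any angle, between pegs too; it turns the drum with at most 0.16 to 0.23 N m (when level with the axle), none when straight up or down
- drum (a joint): turn of the drum about the axle, rad, no end stops; growing values carry its top towards the stand's +x. Its zero says nothing of where the heavy side is. The bearing is stiff (drag about 0.3 N m against either turn, more than the weight's pull), so the drum stays where it is left. Pegs stand at drum + spring + k*60 degrees from straight up
- spring (a joint): twist of the dark peg ring on the drum, rad, same sense as drum. The ring (radius 59 mm, 26 mm wide, round the drum's middle) drives the drum through a soft torsion spring, 2 N m per rad, stops at 0.6; it is 0 when nobody touches the pegs, and runs ahead of the drum by the torque that the hand is giving
- peg_tip (a point): outer end of the peg that points straight up when drum + spring is 0, on its axis; z outwards along the peg. Six identical round steel pegs, 12 mm thick, stand out radially from the ring every 60 degrees, in the drum's middle plane, out to 105 mm from the axle. They can be pushed or pinched from above
- beaker: empty glass beaker, 72 mm across, 95 mm tall, beside the stand, to be left alone; origin at the centre of its underside
- bottle: closed brown glass bottle, 66 mm across, 150 mm tall, beside the stand, to be left alone; origin at the centre of its underside
- spanner: steel spanner, 160 mm long, lying beyond the stand, to be left alone; origin at the middle of its underside

How it is judged:
On the way:
1. the drum has been turned about half a turn from its start (the peg tip has come more than 190 mm from where it was) (distance of peg_tip from where it was at the start of the episode above 0.19 m).
At the end, for the whole second after the job is handed in: The drum's heavy side points straight down within 20 degrees, the drum is still, and the fingers are gripping its pegs (more than 2 N) (height (world z) of slug below 0.094 m and velocity of joint drum between -0.1 and 0.1 rad/s and contact force between the fingers and spring above 2 N); the arm keeps its last pose, push and grip.
It fails at once if the beaker was moved more than 30 mm or tipped (distance of beaker from where it was at the start of the episode above 0.03 m or angle between beaker's own z axis and vertical above 0.5 rad).
It fails at once if the bottle was moved more than 30 mm or tipped (distance of bottle from where it was at the start of the episode above 0.03 m or angle between bottle's own z axis and vertical above 0.5 rad).
It fails at once if the spanner was moved more than 30 mm (distance of spanner from where it was at the start of the episode above 0.03 m).
It also fails if it takes over 72 s, if anything falls off the work surface, if the arm or the gripper's body presses on something with over 40 N, if the wrist force passes 120 N, or if a joint passes its speed limit or range.

## Working session

There is one attempt and no reset: what is moved stays moved. The work goes in short steps, Python scripts to look and compute and a tool call to move; the robot and the scene stay as the last step left them, time stands still between calls to the robot, and variables do not carry over. Pictures are saved under pics/ and viewed, at most 10 in all, crops included, and the job is handed in when it is done.

Besides the shell and the picture viewer there is one more tool, called after "Emit:" as name(argument=value, ...), one argument or row to a line, values as JSON. move_arm: Moves the arm, as the interface text tells. Shifts and turns lie within -1 to 1; 1 stands for 1000 mm of shift or 2 pi rad of turn. Its arguments: {"type":"object","properties":{"moves":{"type":"array"},"force":{"type":"number"}},"required":["moves"]}

```bash
mkdir -p pics
python3 - <<'E'
from workcell import bot
import cv2,numpy as np
for n in("scene","top"):
    f=bot.grab_frame(n); cv2.imwrite(f"pics/{n}0.png",f[:,:,::-1]); p=bot.camera_params(n); print(n,p)
print(bot.observe())
E
```

```text
scene {'vertical_fov': 56.20469235148841, 'cx': 280.47382656883065, 'cy': 204.58515080629854, 'R': array([[ 0.51331901,  0.85815399,  0.00867875],
       [ 0.6843858 , -0.40323319, -0.6074694 ],
       [-0.51780273,  0.31776521, -0.79429566]]), 't': array([-0.37661971, -0.33720341,  1.43881265])}
top {'vertical_fov': 51.00059392882211, 'cx': 277.9866159348472, 'cy': 212.96576510775793, 'R': array([[-0.01986507, -0.99968071, -0.01561565],
       [-0.99010654,  0.02183995, -0.13860758],
       [ 0.13890437,  0.01270771, -0.99022426]]), 't': array([0.07474771, 0.65786976, 1.00515507])}
{'clock': 0.1, 'qpos': array([-1.41925243,  0.52192594, -0.03631652,  1.59992452,  0.02115405,
        1.02111001, -0.11281595]), 'qd': array([ 0.00070567, -0.00094451, -0.00049446, -0.00187721, -0.0011123 ,
        0.00063932, -0.00062971]), 'joint_efforts': array([ 2.48689801e-03, -9.28487849e+01,  1.98344260e+00, -3.70544744e+01,
        1.81524799e-02,  5.39784043e-03,  6.35587480e-05]), 'position': array([0.13741881, 0.60940658, 0.23081062]), 'tool_rot': array([-3.14060815e+00,  3.50026434e-05,  2.91978789e+00]), 'force': array([-0.27472644,  0.60864656, -0.5242006 ]), 'moment': array([-0.02061005,  0.02934207, -0.04035567]), 'finger_force': 0.0, 'grip_width': 0.085772156878435}
```

View pics/scene0.png

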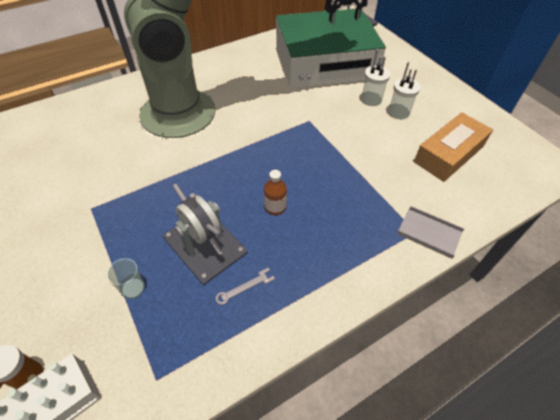

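View pics/top0.png

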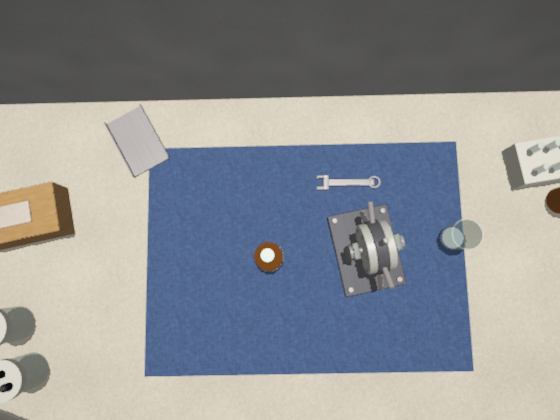

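The scene view shows the stand near (205,240), beaker (127,280), bottle (275,195) and spanner (245,287). In the top view they are at (367,250), (455,238), (268,257) and (348,183). Next I'll enlarge the stand.

```bash
cat > h.py <<'E'
import numpy as np,cv2
from workcell import bot
def ray(n,u,v):
    p=bot.camera_params(n); f=210/np.tan(np.radians(p["vertical_fov"]/2)); R=np.array(p["R"]);t=np.array(p["t"])
    return -R.T@t, R.T@np.array([(u-p["cx"])/f,(v-p["cy"])/f,1])
def onz(n,u,v,z):
    c,d=ray(n,u,v); return c+d*(z-c[2])/d[2]
def proj(n,X):
    p=bot.camera_params(n); f=210/np.tan(np.radians(p["vertical_fov"]/2)); q=np.array(p["R"])@X+p["t"]
    return np.array([p["cx"]+f*q[0]/q[2],p["cy"]+f*q[1]/q[2]])
E
python3 - <<'E'
from h import *
a=cv2.imread("pics/top0.png")[190:310,310:430]; b=cv2.imread("pics/scene0.png")[170:290,150:270]
k=lambda i:cv2.resize(i,(400,400),interpolation=cv2.INTER_CUBIC)
cv2.imwrite("pics/c1.png",np.hstack([k(a),k(b)]))
print([onz("top",u,v,.014).round(4) for u,v in((334,221),(383,210),(400,280),(351,289))])
print([onz("scene",*q).round(4) for q in((168,239,.014),(206,276,.014),(243,250,.014))])
E
```

```text
[array([ 0.6409, -0.0755,  0.014 ]), array([ 0.6655, -0.1967,  0.014 ]), array([ 0.4949, -0.2283,  0.014 ]), array([ 0.4759, -0.1101,  0.014 ])]
[array([ 0.5094, -0.2296,  0.014 ]), array([ 0.667 , -0.1861,  0.014 ]), array([ 0.6465, -0.067 ,  0.014 ])]
```

View pics/c1.png

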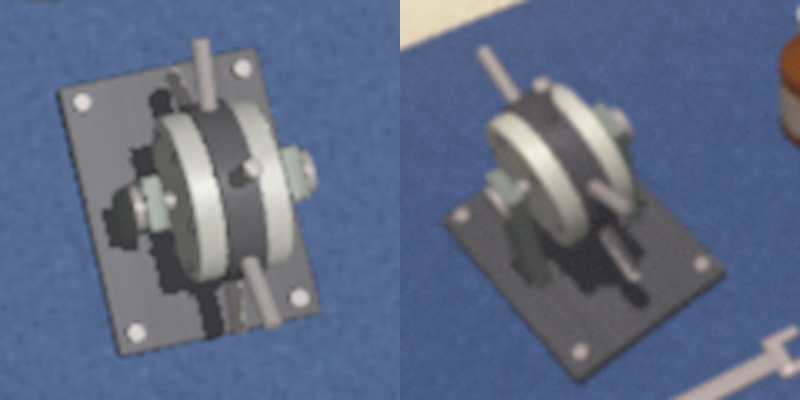

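The crop shows the stand turned about 11° from world x. The three upper pegs have tips near top px (371,202), (386,240) and (391,287).

Run:
```python
from h import *
# stand frame from screws in top (subpixel from crop)
P=[(310+x*.3,190+y*.3) for x,y in((83,103),(243,69),(300,298),(136,333))]
W=np.array([onz("top",u,v,.016)[:2] for u,v in P]); c=W.mean(0)
ex=(W[0]+W[1]-W[2]-W[3]); yaw=np.arctan2(ex[1],ex[0]); print("c",c,"yaw",np.degrees(yaw))
P2=[(150+(x-400)*.3,170+y*.3) for x,y in((461,215),(580,352),(702,264))]
W2=np.array([onz("scene",u,v,.016)[:2] for u,v in P2]); print(W2,(W2[0]+W2[2])/2)
X=np.array([np.cos(yaw),np.sin(yaw),0]);Y=np.array([-X[1],X[0],0]);A=np.array([*c,.125])
for n,(u,v) in [("top",(310+x*.3,190+y*.3)) for x,y in((202,42),(252,168),(269,322))]+[("scene",(150+(x-400)*.3,170+y*.3)) for x,y in((485,50),(542,84),(625,207))]:
    o,d=ray(n,u,v); p=o+d*((A-o)@Y)/(d@Y); r=p-A; print(n,"ang from up to +X",np.degrees(np.arctan2(r@X,r[2])),"r",np.linalg.norm(r))
print("bottle",onz("top",267,255,.15),"beaker",onz("top",452,238,.0),"spanner",onz("top",348,183,.0))
```

```text
c [ 0.56863304 -0.15262978] yaw 10.798140147694856
[[ 0.49720419 -0.22353995]
 [ 0.66440185 -0.19022045]
 [ 0.64206953 -0.07187324]] [ 0.56963686 -0.1477066 ]
top ang from up to +X 62.404052165711875 r 0.10400552520927128
top ang from up to +X 4.254992447226342 r 0.09706558678876444
top ang from up to +X -62.636625725722524 r 0.09639091757217097
scene ang from up to +X -40.74951219063233 r 0.10080570225712834
scene ang from up to +X 10.056108748990791 r 0.11925952510523027
scene ang from up to +X 59.73580024619472 r 0.12162177611213754
bottle [0.55517117 0.08473159 0.15      ] beaker [ 0.59418789 -0.36524106  0.        ] spanner [ 0.73792978 -0.11585858  0.        ]
```

Emit:
move_arm(
  moves=[
    [[1,0,0,-0.03,0,0,-0.022],[1,0,0,-0.07,0,0,-0.044],[1,0,0,-0.1,0,0,-0.066],[1,0,0,-0.12,0,0,-0.066],[1,0,0,-0.12,0,0,-0.066]],
  ],
)

```text
clock: 0.6
position: [0.1378, 0.6104, 0.3539]
tool_rot: [3.138, 0.001, -2.949]
force: [0.2, 0.8, 0.6]
grip_width: 0.0856
finger_force: 0.0
```

Run:
```python
from h import *
c=np.array([.569,-.151]);yaw=np.radians(10.9)
X=np.array([np.cos(yaw),np.sin(yaw),0]);Y=np.array([-X[1],X[0],0]);A=np.array([*c,.125])
for a,b in (((202,42),(625,207)),((254,166),(542,82)),((269,322),(485,50))):
    o1,d1=ray("top",310+a[0]*.3,190+a[1]*.3);o2,d2=ray("scene",150+(b[0]-400)*.3,170+b[1]*.3)
    s=np.linalg.lstsq(np.c_[d1,-d2],o2-o1,rcond=None)[0]; p=(o1+d1*s[0]+o2+d2*s[1])/2; r=p-A
    print("gap",np.linalg.norm(o1+d1*s[0]-o2-d2*s[1]),"X,Y,Z",r@X,r@Y,r[2],"ang",np.degrees(np.arctan2(r@X,r[2])))
for t in range(-10,11,2):
    print(t,*[ (proj(n,A+.105*(np.sin(np.radians(t+k))*X+np.cos(np.radians(t+k))*Z))-o)/.3 for n,o in(("top",np.array([310,190])),("scene",np.array([30,170]))) for k in (-60,0,60) for Z in [np.array([0,0,1.])]])
```

```text
gap 0.0059969236686045 X,Y,Z 0.09340267595372821 0.0004306227948936521 0.04656934814815039 ang 63.499758392226774
gap 0.004618734695649121 X,Y,Z 0.008449286452617496 0.0013069280510262116 0.1064400765597654 ang 4.538661188218365
gap 0.0037425315976075046 X,Y,Z -0.08424029840497592 0.0031315564846881466 0.057225528397400804 ang -55.811223299086016
-10 [268.4917346  341.93428211] [262.30994142 209.27441173] [209.64129178  54.85258793] [474.42980835  59.05821079] [516.35888197  63.42702025] [605.38492282 178.9872301 ]
-8 [269.28911598 340.045502  ] [261.0247642  203.12217018] [207.83754729  51.9502536 ] [474.42402268  57.19085616] [519.08048237  65.88421558] [607.87715319 183.38051576]
-6 [270.02649708 337.94894272] [259.68149227 196.95149697] [206.06016904  49.24505975] [474.51522426  55.44033967] [521.86131701  68.48217267] [610.29148419 187.73575325]
-4 [270.70218476 335.64545632] [258.28237813 190.77268497] [204.31139583  46.73876024] [474.70426854  53.80989684] [524.69751806  71.21783284] [612.62447359 192.04628255]
-2 [271.31456011 333.1362728 ] [256.8297906 184.5960359] [202.5933
[... 423 characters left out ...]
78234 204.64524022]
4 [272.7568721  324.39270376] [252.17646683 166.18158456] [197.64385473  38.72497801] [476.45225442  48.55050653] [536.51355938  83.46611278] [621.08076956 208.71339505]
6 [273.10151952 321.08090541] [250.53574028 160.11573103] [196.06839633  37.22699811] [477.13954094  47.5657771 ] [539.56361803  86.83424743] [622.96208578 212.70595574]
8 [273.37609894 317.57552773] [248.85486389 154.10263627] [194.53298597  35.93111013] [477.92744522  46.71849791] [542.64298119  90.3157037 ] [624.74547023 216.61731879]
10 [273.5795712  313.88023056] [247.13674028 148.15203429] [193.03919282  34.83673135] [478.81598641  46.01114097] [545.74691463  93.9054677 ] [626.4288696  220.44209756]
```

Emit:
move_arm(
  moves=[
    [[1,-0.04,-0.02,0,0,0,0],[1,-0.08,-0.04,0,0,0,0],[1,-0.12,-0.06,0,0,0,0],[1,-0.16,-0.08,0,0,0,0],[1,-0.204,-0.1,0,0,0,0]],
  ],
)

```text
clock: 1.1
position: [0.358, 0.5498, 0.3504]
tool_rot: [-3.141, -0.001, -2.948]
force: [0.2, 1.0, 0.2]
grip_width: 0.0853
finger_force: 0.0
```

Emit:
move_arm(
  moves=[
    [[1,0,-0.05,0,0,0,0],[1,0,-0.1,0,0,0,0],[1,0,-0.15,0,0,0,0],[1,0,-0.2,0,0,0,0],[1,0,-0.245,0,0,0,0]],
  ],
)

```text
clock: 1.6
position: [0.4038, 0.3075, 0.3505]
tool_rot: [-3.141, -0.001, -2.95]
force: [1.1, 0.6, 0.6]
grip_width: 0.0853
finger_force: 0.0
```

Emit:
move_arm(
  moves=[
    [[1,0,-0.05,0,0,0,0],[1,0,-0.1,0,0,0,0],[1,0,-0.15,0,0,0,0],[1,0,-0.2,0,0,0,0],[1,0,-0.245,0,0,0,0]],
  ],
)

```text
clock: 2.1
position: [0.4505, 0.0671, 0.3507]
tool_rot: [-3.141, -0.001, -2.95]
force: [1.8, 0.8, 0.7]
grip_width: 0.0855
finger_force: 0.0
```

Emit:
move_arm(
  moves=[
    [[0.7,0,-0.05,0.01,0,0,0],[0.6,0,-0.1,0.02,0,0,0],[0.6,0,-0.15,0.03,0,0,0],[0.6,0,-0.2,0.04,0,0,0],[0.6,0,-0.24,0.054,0,0,0]],
  ],
)

```text
clock: 2.6
position: [0.4966, -0.1683, 0.2966]
tool_rot: [-3.141, -0.0, -2.95]
force: [0.6, 1.1, 0.1]
grip_width: 0.0513
finger_force: 0.0
```

Emit:
move_arm(
  moves=[
    [[0.6,0,0,0,0,0,0],[0.6,0,0,0,0,0,0]],
  ],
)

```text
clock: 2.8
position: [0.4961, -0.1664, 0.2961]
tool_rot: [3.141, -0.002, -2.951]
force: [-0.4, 1.3, 0.6]
grip_width: 0.0511
finger_force: 0.0
```

Emit:
move_arm(
  moves=[
    [[0.6,0,0,0.04,0,0,0],[0.6,-0.001,0.001,0.08,0,0,0],[0.6,-0.001,0.001,0.12,0,0,0],[0.6,-0.001,0.001,0.14,0,0,0],[0.6,-0.001,0.001,0.14,0,0,0]],
  ],
)

```text
clock: 3.3
position: [0.4963, -0.163, 0.1551]
tool_rot: [3.14, -0.004, -2.947]
force: [0.9, 0.4, 0.8]
grip_width: 0.0513
finger_force: 0.0
```

Emit:
move_arm(
  moves=[
    [[0,0,0,0,0,0,0],[0,0,0,0,0,0,0],[0,0,0,0,0,0,0],[0,0,0,0,0,0,0],[0,0,0,0,0,0,0]],
  ],
  force=30,
)

```text
clock: 3.8
position: [0.4977, -0.1634, 0.1582]
tool_rot: [3.14, 0.001, -2.948]
force: [-3.4, 8.1, 2.9]
grip_width: 0.0109
finger_force: 29.9
```

Run:
```python
from h import *
o=bot.observe();print(o["clock"],o["force"],o["moment"],o["position"],o["grip_width"],o["finger_force"])
f=bot.grab_frame("top");g=bot.grab_frame("scene")
k=lambda i:cv2.resize(i[:,:,::-1],(400,400),interpolation=cv2.INTER_CUBIC)
cv2.imwrite("pics/c2.png",np.hstack([k(f[190:310,310:430]),k(g[150:290,130:270])]))
```

```text
3.8 [-3.38284931  8.08754187  2.85780923] [ 1.61250554  0.54184504 -0.07485323] [ 0.49765695 -0.16340631  0.15816174] 0.01086352940987253 29.866342842578888
```

View pics/c2.png

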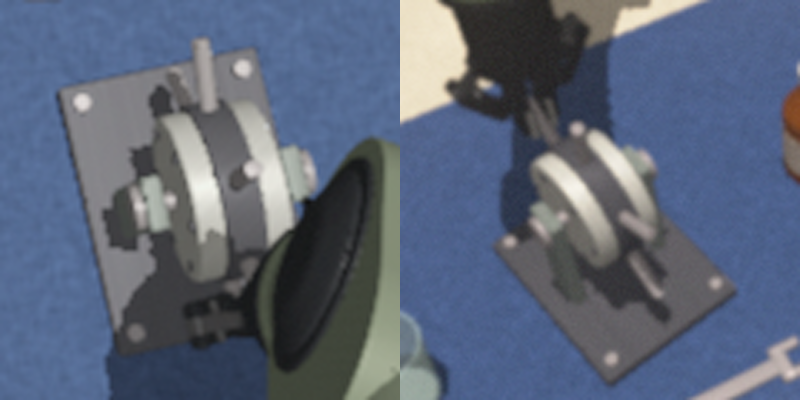

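Pinched: the opening is 11 mm on the peg at -56° and the objects are undisturbed. Now a slow 120° stroke, logging force and moment as it goes.

```bash
cat > obs.py <<'E'
from h import *
import json,sys
o=bot.observe(); json.dump({k:np.asarray(v).tolist() for k,v in o.items()},open("log.jsonl","a")); open("log.jsonl","a").write("\n")
c=np.array([.569,-.151,.125]);X=np.array([.9815,.1914,0]);Y=np.array([-.1914,.9815,0])
p=np.array(o["position"]);g=p+[0,0,.019]-c;F=np.array(o["force"]);M=np.array(o["moment"])
ref=p+[0,0,.218]
# torque hand gives to the drum about Y = -(moment of force on tool about axle)
T=-(M+np.cross(ref-c,F))@Y
a=np.arctan2(g@X,g[2]); print("ang %.1f r %.4f T %.3f Tf %.3f F %s M %s"%(np.degrees(a),np.hypot(g@X,g[2]),T,-np.cross(g,F)@Y,F.round(2),M.round(3)))
E
python3 obs.py
```

```text
ang -54.3 r 0.0893 T 0.125 Tf -0.054 F [-3.71  8.04  2.26] M [ 1.639  0.564 -0.005]
```

Emit:
move_arm(
  moves=[
    [[0,-0.0019,0.0005,-0.0024,0,0,0],[0,-0.0039,0.001,-0.0048,0,0,0],[0,-0.0058,0.0015,-0.0072,0,0,0],[0,-0.0077,0.0015,-0.0095,0,0,0],[0,-0.0097,0.0015,-0.0119,0,0,0]],
  ],
)

```text
clock: 4.4
position: [0.5071, -0.1613, 0.1694]
tool_rot: [-3.141, 0.0, -2.949]
force: [1.2, 0.7, -7.6]
grip_width: 0.0108
finger_force: 29.6
```

```bash
python3 obs.py
```

```text
ang -44.7 r 0.0892 T 0.066 Tf 0.392 F [ 1.21  0.73 -7.59] M [-0.005  0.062 -0.066]
```

Emit:
move_arm(
  moves=[
    [[0,-0.0023,0,-0.002,0,0,0],[0,-0.0046,0,-0.004,0,0,0],[0,-0.0069,0,-0.006,0,0,0],[0,-0.0093,0,-0.008,0,0,0],[0,-0.0116,0,-0.0101,0,0,0]],
  ],
)

```text
clock: 4.9
position: [0.5186, -0.159, 0.1794]
tool_rot: [-3.141, 0.0, -2.949]
force: [2.6, -0.9, -11.4]
grip_width: 0.011
finger_force: 29.1
```

```bash
python3 obs.py
```

```text
ang -34.8 r 0.0894 T 0.045 Tf 0.405 F [  2.61  -0.86 -11.39] M [-0.051 -0.128 -0.083]
```

Emit:
move_arm(
  moves=[
    [[0,-0.0026,0,-0.0016,0,0,0],[0,-0.0053,0,-0.0032,0,0,0],[0,-0.0079,0,-0.0047,0,0,0],[0,-0.0105,0,-0.0063,0,0,0],[0,-0.0132,0,-0.0079,0,0,0]],
  ],
)

```text
clock: 5.4
position: [0.5314, -0.1566, 0.1873]
tool_rot: [-3.142, -0.0, -2.949]
force: [-1.1, 0.4, -9.3]
grip_width: 0.0106
finger_force: 29.1
```

```bash
python3 obs.py
```

```text
ang -25.1 r 0.0897 T 0.361 Tf 0.432 F [-1.06  0.39 -9.3 ] M [-0.148  0.238 -0.022]
```

```bash
sed -i 's/^o=bot.observe.*/L=[]\nfor i in range(5):\n    L.append(bot.observe()); i<4 and bot.grab_frame("top")\no={k:np.mean([np.asarray(q[k]) for q in L],0) for k in ("clock","position","force","moment")}\nTs=[]\njson.dump({k:v.tolist() for k,v in o.items()},open("log.jsonl","a")); open("log.jsonl","a").write("\\n")/; s/^T=.*/T=-(M+np.cross(ref-c,F))@Y; print([round(float(-(q["moment"]+np.cross(ref-c,q["force"]))@Y),3) for q in L])/' obs.py; sed -n 1,12p obs.py; python3 obs.py
```

```text
from h import *
import json,sys
L=[]
for i in range(5):
    L.append(bot.observe()); i<4 and bot.grab_frame("top")
o={k:np.mean([np.asarray(q[k]) for q in L],0) for k in ("clock","position","force","moment")}
Ts=[]
json.dump({k:v.tolist() for k,v in o.items()},open("log.jsonl","a")); open("log.jsonl","a").write("\n")
c=np.array([.569,-.151,.125]);X=np.array([.9815,.1914,0]);Y=np.array([-.1914,.9815,0])
p=np.array(o["position"]);g=p+[0,0,.019]-c;F=np.array(o["force"]);M=np.array(o["moment"])
ref=p+[0,0,.218]
# torque hand gives to the drum about Y = -(moment of force on tool about axle)
[0.36, -0.2, 0.11, 0.174, 0.147]
ang -25.0 r 0.0897 T 0.118 Tf 0.347 F [-0.72 -0.29 -7.51] M [-0.129  0.362 -0.03 ]
```

Emit:
move_arm(
  moves=[
    [[0,-0.0029,0,-0.0011,0,0,0],[0,-0.0057,0,-0.0022,0,0,0],[0,-0.0086,0,-0.0033,0,0,0],[0,-0.0115,0,-0.0044,0,0,0],[0,-0.0143,0,-0.0055,0,0,0]],
  ],
  force=20,
)

```text
clock: 6.1
position: [0.5455, -0.1538, 0.1927]
tool_rot: [-3.142, 0.0, -2.949]
force: [-0.9, -1.6, -8.7]
grip_width: 0.0105
finger_force: 27.2
```

```bash
python3 obs.py
```

```text
[-0.049, -0.042, 0.385, 0.068, -0.262]
ang -15.2 r 0.0899 T 0.020 Tf 0.256 F [-0.84 -1.23 -6.96] M [-0.272  0.402  0.026]
```

Emit:
move_arm(
  moves=[
    [[0,-0.003,0,-0.0006,0,0,0],[0,-0.006,0,-0.0012,0,0,0],[0,-0.009,0,-0.0018,0,0,0],[0,-0.012,0,-0.0023,0,0,0],[0,-0.0151,0,-0.0029,0,0,0]],
  ],
)

```text
clock: 6.8
position: [0.5603, -0.1509, 0.1957]
tool_rot: [-3.141, 0.0, -2.949]
force: [-2.4, -1.2, -4.3]
grip_width: 0.011
finger_force: 23.1
```

```bash
python3 obs.py
```

```text
[-0.021, 0.258, 0.23, 0.356, 0.109]
ang -5.4 r 0.0901 T 0.186 Tf 0.326 F [-3.2  -1.38 -2.44] M [-0.34   0.767 -0.01 ]
```

Emit:
move_arm(
  moves=[
    [[0,-0.0031,0,0,0,0,0],[0,-0.0061,0,-0.0001,0,0,0],[0,-0.0092,0,-0.0002,0,0,0],[0,-0.0123,0,-0.0002,0,0,0],[0,-0.0153,0,-0.0003,0,0,0]],
  ],
)

```text
clock: 7.5
position: [0.5757, -0.1478, 0.1959]
tool_rot: [-3.141, 0.001, -2.949]
force: [0.7, 0.3, 0.1]
grip_width: 0.0008
finger_force: 0.0
```

```bash
python3 obs.py
```

```text
[-0.198, -0.079, -0.106, -0.108, -0.235]
ang 4.6 r 0.0902 T -0.145 Tf -0.046 F [ 0.5   0.08 -0.05] M [0.021 0.002 0.017]
```

The peg slipped out: the fingers are fully shut (0.8 mm). I'll look where it went.

Run:
```python
from h import *
f=bot.grab_frame("top");g=bot.grab_frame("scene")
k=lambda i:cv2.resize(i[:,:,::-1],(400,400),interpolation=cv2.INTER_CUBIC)
cv2.imwrite("pics/c3.png",np.hstack([k(f[190:310,310:430]),k(g[170:290,150:270])]))
```

```text
(no output)
```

View pics/c3.png

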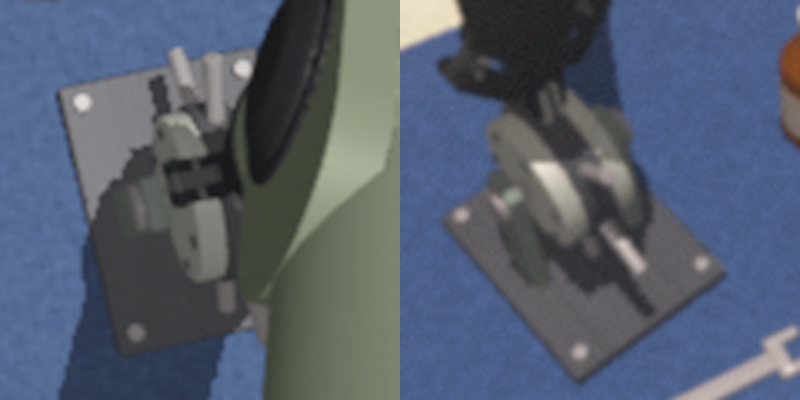

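The ring turned about 40° before the peg slipped off, so the pegs are now near -15° and +45°. From here I'll push with the shut fingers. That makes a clean contact and gives torque as lever × force, in 60° strokes at constant height.

```bash
mv log.jsonl old.jsonl
cat > obs.py <<'E'
from h import *
import json,sys
from scipy.optimize import brentq
L=[]
for i in range(6):
    L.append(bot.observe()); i<5 and bot.grab_frame("top")
m=lambda k:np.mean([np.asarray(q[k]) for q in L],0)
c=np.array([.569,-.151,.125]);X=np.array([.9815,.1914,0])
p=m("position")-c;F=m("force");x=p@X+.011;z=p[2]
a1=np.arctan2(x,z)+np.arcsin(min(1,.006/np.hypot(x,z)))
a2=brentq(lambda a:.105*np.sin(a)-.006*np.cos(a)-x,-1.5,1.5)
a=max(a1,a2); cz=z if a1>=a2 else .105*np.cos(a)+.006*np.sin(a)
Fx=-F@X;Fz=-F[2]
T=cz*Fx-x*Fz
s=[float(cz*-(q["force"]@X)+x*q["force"][2]) for q in L]
d=dict(stroke=sys.argv[1],a=float(np.degrees(a)),T=float(T))
open("log.jsonl","a").write(json.dumps(d)+"\n")
print("x %.3f z %.3f a %.1f%s Fx %.2f Fz %.2f T %.3f sd %.2f"%(x-.011,z+.125,d["a"],"b" if a1>=a2 else "t",Fx,Fz,T,np.std(s)))
E
```

```text
(no output)
```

Emit:
move_arm(
  moves=[
    [[0,0,0,-0.025,0,0,0],[0,0,0,-0.05,0,0,0],[0,0.02,-0.001,-0.05,0,0,0],[0,0.05,-0.001,-0.05,0,0,0],[0,0.057,-0.002,-0.05,0,0,0]],
  ],
)

```text
clock: 8.3
position: [0.5172, -0.1617, 0.2463]
tool_rot: [3.141, -0.0, -2.95]
force: [0.7, 0.3, 0.2]
grip_width: -0.0
finger_force: 0.0
```

Emit:
move_arm(
  moves=[
    [[0,0,0,0,0,0,0],[0,0,0,0.02,0,0,0],[0,0,0,0.04,0,0,0],[0,0,0,0.054,0,0,0],[0,0,0,0.054,0,0,0]],
  ],
)

```text
clock: 8.8
position: [0.5196, -0.1603, 0.1903]
tool_rot: [3.141, -0.002, -2.948]
force: [-0.1, 0.7, -0.6]
grip_width: -0.0002
finger_force: 0.0
```

```bash
python3 obs.py free
```

```text
x -0.050 z 0.192 a -18.5t Fx -0.09 Fz -0.10 T -0.013 sd 0.05
```

Emit:
move_arm(
  moves=[
    [[0,-0.004,0,0,0,0,0],[0,-0.008,0,0,0,0,0],[0,-0.012,0,0,0,0,0],[0,-0.016,0,0,0,0,0],[0,-0.02,0,0,0,0,0]],
  ],
)

```text
clock: 9.55
position: [0.5394, -0.157, 0.1919]
tool_rot: [3.142, -0.0, -2.949]
force: [-1.9, 0.3, 1.1]
grip_width: -0.0
finger_force: 0.7
```

```bash
python3 obs.py free
```

```text
x -0.030 z 0.192 a -7.3t Fx 1.04 Fz -0.31 T 0.102 sd 0.05
```

Emit:
move_arm(
  moves=[
    [[0,-0.003,0,0,0,0,0],[0,-0.006,0,0,0,0,0],[0,-0.009,0,0,0,0,0],[0,-0.012,0,0,0,0,0],[0,-0.015,0,0,0,0,0]],
  ],
)

```text
clock: 10.3
position: [0.5541, -0.1541, 0.1919]
tool_rot: [3.142, -0.0, -2.949]
force: [-2.7, -0.3, 2.6]
grip_width: 0.0001
finger_force: 1.4
```

```bash
python3 obs.py 1
```

```text
x -0.015 z 0.192 a 1.4b Fx 2.09 Fz -1.44 T 0.134 sd 0.05
```

Emit:
move_arm(
  moves=[
    [[0,-0.003,0,0,0,0,0],[0,-0.006,0,0,0,0,0],[0,-0.008,0,0,0,0,0],[0,-0.01,0,0,0,0,0],[0,-0.012,0,0,0,0,0]],
  ],
)

```text
clock: 11.05
position: [0.5658, -0.1519, 0.1919]
tool_rot: [-3.142, -0.0, -2.949]
force: [-2.9, -0.6, 2.1]
grip_width: 0.0003
finger_force: 1.6
```

```bash
python3 obs.py 1
```

```text
x -0.003 z 0.192 a 11.6b Fx 2.51 Fz -1.99 T 0.183 sd 0.03
```

Emit:
move_arm(
  moves=[
    [[0,-0.003,0,0,0,0,0],[0,-0.006,0,0,0,0,0],[0,-0.008,0,0,0,0,0],[0,-0.01,0,0,0,0,0],[0,-0.012,0,0,0,0,0]],
  ],
)

```text
clock: 11.8
position: [0.5775, -0.1496, 0.1918]
tool_rot: [3.142, -0.0, -2.949]
force: [-3.9, -0.8, -0.9]
grip_width: 0.0
finger_force: 1.5
```

```bash
python3 obs.py 1
```

```text
x 0.009 z 0.192 a 21.3b Fx 3.42 Fz 0.86 T 0.212 sd 0.04
```

Emit:
move_arm(
  moves=[
    [[0,-0.003,0,0,0,0,0],[0,-0.006,0,0,0,0,0],[0,-0.009,0,0,0,0,0],[0,-0.012,0,0,0,0,0],[0,-0.015,0,0,0,0,0]],
  ],
)

```text
clock: 12.55
position: [0.5923, -0.1467, 0.1919]
tool_rot: [-3.142, -0.0, -2.949]
force: [-3.8, -0.7, 0.1]
grip_width: 0.0003
finger_force: 1.7
```

```bash
python3 obs.py 1
```

```text
x 0.024 z 0.192 a 32.1b Fx 3.41 Fz -0.33 T 0.240 sd 0.03
```

Emit:
move_arm(
  moves=[
    [[0,-0.003,0,0,0,0,0],[0,-0.006,0,0,0,0,0],[0,-0.009,0,0,0,0,0],[0,-0.012,0,0,0,0,0],[0,-0.015,0,0,0,0,0]],
  ],
)

```text
clock: 13.3
position: [0.6071, -0.1438, 0.1919]
tool_rot: [-3.142, -0.0, -2.949]
force: [-4.1, -0.9, 0.4]
grip_width: 0.0003
finger_force: 1.7
```

```bash
python3 obs.py 1
```

```text
x 0.039 z 0.192 a 40.8b Fx 3.04 Fz -1.08 T 0.257 sd 0.04
```

Emit:
move_arm(
  moves=[
    [[0,-0.003,0,0,0,0,0],[0,-0.006,0,0,0,0,0],[0,-0.009,0,0,0,0,0],[0,-0.012,0,0,0,0,0],[0,-0.015,0,0,0,0,0]],
  ],
)

```text
clock: 14.05
position: [0.6218, -0.1409, 0.1919]
tool_rot: [-3.142, -0.0, -2.949]
force: [-2.8, -0.5, 0.8]
grip_width: 0.0001
finger_force: 1.6
```

```bash
python3 obs.py 1
```

```text
x 0.054 z 0.192 a 47.8b Fx 2.65 Fz -1.29 T 0.261 sd 0.03
```

Emit:
move_arm(
  moves=[
    [[0,0.01,0,-0.03,0,0,0],[0,0.01,0,-0.056,0,0,0],[0,0.04,0,-0.056,0,0,0],[0,0.085,0,-0.056,0,0,0],[0,0.111,0,-0.056,0,0,0]],
  ],
)

```text
clock: 14.8
position: [0.5103, -0.1628, 0.2481]
tool_rot: [-3.142, 0.0, -2.95]
force: [0.2, -0.9, -0.7]
grip_width: 0.0002
finger_force: 0.0
```

Emit:
move_arm(
  moves=[
    [[0,0,0,0,0,0,0],[0,0,0,0.02,0,0,0],[0,0,0,0.04,0,0,0],[0,0,0,0.056,0,0,0],[0,0,0,0.056,0,0,0]],
  ],
)

```text
clock: 15.3
position: [0.5124, -0.1617, 0.1904]
tool_rot: [3.141, -0.002, -2.948]
force: [0.3, 0.9, 0.5]
grip_width: 0.0002
finger_force: 0.0
```

Emit:
move_arm(
  moves=[
    [[0,-0.005,0,0,0,0,0],[0,-0.01,0,0,0,0,0],[0,-0.014,0,0,0,0,0],[0,-0.018,0,0,0,0,0],[0,-0.022,0,0,0,0,0]],
  ],
)

```text
clock: 15.8
position: [0.5345, -0.158, 0.1922]
tool_rot: [-3.142, 0.0, -2.949]
force: [-4.1, -0.7, 2.9]
grip_width: 0.0001
finger_force: 2.0
```

```bash
python3 obs.py free
```

```text
x -0.035 z 0.192 a -10.1t Fx 3.94 Fz -2.64 T 0.339 sd 0.04
```

Emit:
move_arm(
  moves=[
    [[0,-0.003,0,0,0,0,0],[0,-0.006,0,0,0,0,0],[0,-0.009,0,0,0,0,0],[0,-0.012,0,0,0,0,0],[0,-0.015,0,0,0,0,0]],
  ],
)

```text
clock: 16.55
position: [0.5492, -0.1551, 0.1919]
tool_rot: [-3.142, -0.0, -2.949]
force: [-3.0, -1.3, 2.8]
grip_width: -0.0001
finger_force: 1.8
```

```bash
python3 obs.py 2
```

```text
x -0.020 z 0.192 a -1.8t Fx 3.30 Fz -2.01 T 0.327 sd 0.06
```

Emit:
move_arm(
  moves=[
    [[0,-0.003,0,0,0,0,0],[0,-0.006,0,0,0,0,0],[0,-0.009,0,0,0,0,0],[0,-0.012,0,0,0,0,0],[0,-0.015,0,0,0,0,0]],
  ],
)

```text
clock: 17.3
position: [0.5638, -0.1522, 0.1919]
tool_rot: [3.141, -0.0, -2.949]
force: [-5.3, -0.3, 3.9]
grip_width: 0.0001
finger_force: 2.8
```

```bash
python3 obs.py 2
```

```text
x -0.005 z 0.192 a 10.0b Fx 4.78 Fz -3.71 T 0.341 sd 0.05
```

Emit:
move_arm(
  moves=[
    [[0,-0.003,0,0,0,0,0],[0,-0.006,0,0,0,0,0],[0,-0.008,0,0,0,0,0],[0,-0.01,0,0,0,0,0],[0,-0.012,0,0,0,0,0]],
  ],
)

```text
clock: 18.05
position: [0.5748, -0.1501, 0.1914]
tool_rot: [3.141, -0.002, -2.949]
force: [-6.5, -0.9, -1.1]
grip_width: -0.0001
finger_force: 2.7
```

```bash
python3 obs.py 2
```

```text
x 0.006 z 0.191 a 19.3b Fx 5.42 Fz 1.03 T 0.342 sd 0.04
```

Emit:
move_arm(
  moves=[
    [[0,-0.003,0,0,0,0,0],[0,-0.006,0,0,0,0,0],[0,-0.008,0,0,0,0,0],[0,-0.01,0,0,0,0,0],[0,-0.012,0,0,0,0,0]],
  ],
)

```text
clock: 18.8
position: [0.5865, -0.1479, 0.1914]
tool_rot: [3.141, -0.002, -2.949]
force: [-5.7, -1.6, -0.7]
grip_width: -0.0003
finger_force: 2.8
```

```bash
python3 obs.py 2
```

```text
x 0.018 z 0.191 a 28.3b Fx 6.22 Fz 0.74 T 0.392 sd 0.03
```

Emit:
move_arm(
  moves=[
    [[0,-0.003,0,0,0,0,0],[0,-0.006,0,0,0,0,0],[0,-0.009,0,0,0,0,0],[0,-0.012,0,0,0,0,0],[0,-0.015,0,0,0,0,0]],
  ],
)

```text
clock: 19.55
position: [0.6014, -0.1451, 0.1915]
tool_rot: [3.142, -0.001, -2.949]
force: [-6.1, -2.5, 0.8]
grip_width: -0.0004
finger_force: 2.7
```

```bash
python3 obs.py 2
```

```text
x 0.033 z 0.192 a 37.8b Fx 5.58 Fz -0.86 T 0.409 sd 0.04
```

Emit:
move_arm(
  moves=[
    [[0,-0.003,0,0,0,0,0],[0,-0.006,0,0,0,0,0],[0,-0.01,0,0,0,0,0],[0,-0.014,0,0,0,0,0],[0,-0.018,0,0,0,0,0]],
  ],
)

```text
clock: 20.3
position: [0.6192, -0.1416, 0.1916]
tool_rot: [-3.142, -0.001, -2.949]
force: [-4.2, -2.0, 1.2]
grip_width: -0.0002
finger_force: 2.5
```

```bash
python3 obs.py 2
```

```text
x 0.051 z 0.192 a 46.8b Fx 4.45 Fz -2.03 T 0.424 sd 0.03
```

Emit:
move_arm(
  moves=[
    [[0,0.01,0,-0.03,0,0,0],[0,0.01,0,-0.056,0,0,0],[0,0.045,0,-0.056,0,0,0],[0,0.09,0,-0.056,0,0,0],[0,0.117,0,-0.056,0,0,0]],
  ],
)

```text
clock: 21.05
position: [0.5026, -0.1643, 0.2481]
tool_rot: [-3.142, 0.001, -2.95]
force: [0.3, -0.6, 0.7]
grip_width: -0.0
finger_force: 0.0
```

Emit:
move_arm(
  moves=[
    [[0,0,0,0,0,0,0],[0,0,0,0.02,0,0,0],[0,0,0,0.04,0,0,0],[0,0,0,0.056,0,0,0],[0,0,0,0.056,0,0,0]],
  ],
)

```text
clock: 21.55
position: [0.5046, -0.1632, 0.1904]
tool_rot: [3.141, -0.002, -2.948]
force: [-0.4, 0.1, 0.1]
grip_width: -0.0002
finger_force: 0.0
```

Emit:
move_arm(
  moves=[
    [[0,-0.006,0,0,0,0,0],[0,-0.012,0,0,0,0,0],[0,-0.018,0,0,0,0,0],[0,-0.024,0,0,0,0,0],[0,-0.03,0,0,0,0,0]],
  ],
)

```text
clock: 22.05
position: [0.5346, -0.158, 0.1924]
tool_rot: [-3.142, -0.0, -2.949]
force: [-6.2, -0.5, 3.6]
grip_width: -0.0004
finger_force: 3.1
```

```bash
python3 obs.py free
```

```text
x -0.035 z 0.192 a -10.0t Fx 5.53 Fz -3.20 T 0.490 sd 0.04
```

Emit:
move_arm(
  moves=[
    [[0,-0.003,0,0,0,0,0],[0,-0.006,0,0,0,0,0],[0,-0.009,0,0,0,0,0],[0,-0.012,0,0,0,0,0],[0,-0.015,0,0,0,0,0]],
  ],
)

```text
clock: 22.8
position: [0.5489, -0.1552, 0.1922]
tool_rot: [3.142, -0.0, -2.949]
force: [-5.8, -1.3, 3.6]
grip_width: -0.0003
finger_force: 2.6
```

```bash
python3 obs.py 3
```

```text
x -0.020 z 0.192 a -1.9t Fx 5.43 Fz -3.13 T 0.539 sd 0.04
```

Emit:
move_arm(
  moves=[
    [[0,-0.003,0,0,0,0,0],[0,-0.006,0,0,0,0,0],[0,-0.009,0,0,0,0,0],[0,-0.012,0,0,0,0,0],[0,-0.015,0,0,0,0,0]],
  ],
)

```text
clock: 23.55
position: [0.5633, -0.1524, 0.1921]
tool_rot: [3.141, -0.001, -2.949]
force: [-6.5, -0.2, 5.8]
grip_width: -0.0002
finger_force: 3.8
```

```bash
python3 obs.py 3
```

```text
x -0.006 z 0.192 a 9.6b Fx 6.22 Fz -5.64 T 0.447 sd 0.03
```

Emit:
move_arm(
  moves=[
    [[0,-0.003,0,0,0,0,0],[0,-0.006,0,0,0,0,0],[0,-0.008,0,0,0,0,0],[0,-0.01,0,0,0,0,0],[0,-0.012,0,0,0,0,0]],
  ],
)

```text
clock: 24.3
position: [0.5746, -0.1501, 0.1915]
tool_rot: [3.141, -0.002, -2.949]
force: [-7.6, -1.2, -0.4]
grip_width: 0.0001
finger_force: 3.5
```

```bash
python3 obs.py 3
```

```text
x 0.006 z 0.191 a 19.1b Fx 7.09 Fz 0.31 T 0.467 sd 0.04
```

Emit:
move_arm(
  moves=[
    [[0,-0.003,0,0,0,0,0],[0,-0.006,0,0,0,0,0],[0,-0.008,0,0,0,0,0],[0,-0.01,0,0,0,0,0],[0,-0.012,0,0,0,0,0]],
  ],
)

```text
clock: 25.05
position: [0.5862, -0.148, 0.1914]
tool_rot: [3.141, -0.002, -2.949]
force: [-8.0, -2.1, -0.5]
grip_width: 0.0004
finger_force: 3.4
```

```bash
python3 obs.py 3
```

```text
x 0.018 z 0.191 a 28.0b Fx 7.39 Fz 1.06 T 0.460 sd 0.05
```

Emit:
move_arm(
  moves=[
    [[0,-0.003,0,0,0,0,0],[0,-0.006,0,0,0,0,0],[0,-0.009,0,0,0,0,0],[0,-0.012,0,0,0,0,0],[0,-0.015,0,0,0,0,0]],
  ],
)

```text
clock: 25.8
position: [0.6011, -0.1451, 0.1915]
tool_rot: [3.141, -0.002, -2.949]
force: [-8.0, -1.8, 0.9]
grip_width: 0.0004
finger_force: 3.1
```

```bash
python3 obs.py 3
```

```text
x 0.033 z 0.192 a 37.7b Fx 6.86 Fz -0.87 T 0.495 sd 0.05
```

Emit:
move_arm(
  moves=[
    [[0,-0.003,0,0,0,0,0],[0,-0.006,0,0,0,0,0],[0,-0.01,0,0,0,0,0],[0,-0.014,0,0,0,0,0],[0,-0.018,0,0,0,0,0]],
  ],
)

```text
clock: 26.55
position: [0.6191, -0.1416, 0.1916]
tool_rot: [3.141, -0.001, -2.949]
force: [-6.1, -1.5, 1.1]
grip_width: -0.0002
finger_force: 2.7
```

```bash
python3 obs.py 3
cat > fit.py <<'E'
import json,numpy as np
from scipy.optimize import least_squares
L=[json.loads(l) for l in open("log.jsonl")]; L=[l for l in L if l["stroke"]!="free"]
R=np.array([l["a"]-60+60*int(l["stroke"]) for l in L]); T=np.array([l["T"] for l in L])
d=np.radians(R)-T/2   # drum angle, frame: peg of stroke 1 (ring unwound) at angle d+60deg-... 
for l0,rr in ((0,0),):
    f=lambda p:p[0]-p[1]*np.sin(d+p[2])-T
    s=least_squares(f,[.3,.2,-1.5],bounds=([.1,.05,-7],[.6,.35,7])); C=np.linalg.inv(s.jac.T@s.jac)*np.mean(s.fun**2)
    print("D,W",s.x[:2],"heavy angle at d=0 deg",np.degrees(s.x[2]),"sd",np.degrees(C[2,2]**.5),"rms",np.mean(s.fun**2)**.5)
    print("now d %.1f heavy %.1f"%(np.degrees(d[-1]),np.degrees(d[-1]+s.x[2])))
for W in(.16,.23):
    s=least_squares(lambda p:p[0]-W*np.sin(d+p[1])-T,[.3,s.x[-1]]);print(W,s.x[0],np.degrees(s.x[1]),np.mean(s.fun**2)**.5)
E
python3 fit.py
```

```text
x 0.051 z 0.192 a 46.8b Fx 5.27 Fz -2.04 T 0.479 sd 0.03
D,W [0.29185707 0.1905984 ] heavy angle at d=0 deg -224.3993776819303 sd 5.982080161813835 rms 0.025370367925987677
now d 153.1 heavy -71.3
0.16 0.3181672704782035 -233.54580279833564 0.02912557708205834
0.23 0.2550710995891203 -214.10633095460437 0.029754221739915387
```

Good fit: drag 0.29, pull 0.19, heavy side now near -71°. I'll come back about 109° by pushing the other way. That also gives reverse-direction data to sharpen the fit.

```bash
python3 - <<'E'
s=open("obs.py").read()
s=s.replace('X=np.array([.9815,.1914,0])','X=-np.array([.9815,.1914,0])').replace('d=dict(stroke=sys.argv[1],a=float(np.degrees(a)),T=float(T))','d=dict(stroke="b",base=float(sys.argv[1]),a=-float(np.degrees(a)),T=-float(T))').replace('x-.011,z+.125','.011-x,z+.125').replace('Fz,T,np','Fz,d["T"],np')
open("obsb.py","w").write(s)
E
cat > fit.py <<'E'
import json,numpy as np
from scipy.optimize import least_squares
L=[json.loads(l) for l in open("log.jsonl")]; L=[l for l in L if l["stroke"]!="free" and l.get("base",0)<900]
b=np.array([l.get("base",-60+60*int(l["stroke"]) if l["stroke"]!="b" else 0) for l in L])
R=np.array([l["a"] for l in L])+b; T=np.array([l["T"] for l in L]); sg=np.where(np.array([l["stroke"]=="b" for l in L]),-1,1)
d=np.radians(R)-T/2
s=least_squares(lambda p:sg*p[0]-p[1]*np.sin(d+p[2])+p[3]-T,[.3,.2,-3.9,0]); C=np.linalg.inv(s.jac.T@s.jac)*np.mean(s.fun**2)
print("D,W,off",s.x[[0,1,3]],"heavy0",np.degrees(s.x[2]),"sd",np.degrees(C[2,2]**.5),"rms",np.mean(s.fun**2)**.5)
print("now d %.1f heavy %.1f"%(np.degrees(d[-1]),np.degrees(d[-1]+s.x[2])));print(s.fun.round(3))
E
```

```text
(no output)
```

Emit:
move_arm(
  moves=[
    [[0,0.005,0,-0.03,0,0,0],[0,0.005,0,-0.056,0,0,0],[0,-0.015,0,-0.056,0,0,0],[0,-0.032,0,-0.056,0,0,0],[0,-0.032,0,-0.056,0,0,0]],
  ],
)

```text
clock: 27.3
position: [0.6528, -0.1339, 0.2478]
tool_rot: [3.141, 0.002, -2.947]
force: [-0.4, -0.3, -0.6]
grip_width: 0.0002
finger_force: 0.0
```

Emit:
move_arm(
  moves=[
    [[0,0,0,0.02,0,0,0],[0,0,0,0.04,0,0,0],[0,0,0,0.056,0,0,0],[0,0.004,0,0.056,0,0,0],[0,0.01,0,0.056,0,0,0]],
  ],
)

```text
clock: 27.8
position: [0.6409, -0.1372, 0.1923]
tool_rot: [-3.141, 0.0, -2.949]
force: [0.5, -0.6, 0.4]
grip_width: 0.0001
finger_force: 0.0
```

```bash
python3 obsb.py 999
```

```text
x 0.073 z 0.193 a 33.0t Fx -0.03 Fz -0.30 T 0.021 sd 0.05
```

Emit:
move_arm(
  moves=[
    [[0,0.004,0,0,0,0,0],[0,0.008,0,0,0,0,0],[0,0.012,0,0,0,0,0],[0,0.016,0,0,0,0,0],[0,0.02,0,0,0,0,0]],
  ],
)

```text
clock: 28.55
position: [0.6213, -0.141, 0.1921]
tool_rot: [-3.142, 0.0, -2.949]
force: [3.1, 0.9, 2.2]
grip_width: -0.0001
finger_force: 1.3
```

```bash
python3 obsb.py 999
```

```text
x 0.053 z 0.192 a 20.3t Fx 1.70 Fz -0.84 T -0.129 sd 0.05
```

Emit:
move_arm(
  moves=[
    [[0,0.004,0,0,0,0,0],[0,0.008,0,0,0,0,0],[0,0.012,0,0,0,0,0],[0,0.016,0,0,0,0,0],[0,0.02,0,0,0,0,0]],
  ],
)

```text
clock: 29.3
position: [0.6015, -0.1449, 0.1919]
tool_rot: [-3.142, -0.0, -2.949]
force: [1.6, -0.4, 1.6]
grip_width: -0.0002
finger_force: 0.9
```

```bash
python3 obsb.py 120
```

```text
x 0.033 z 0.192 a 8.8t Fx 0.96 Fz -0.57 T -0.086 sd 0.04
```

Emit:
move_arm(
  moves=[
    [[0,0.003,0,0,0,0,0],[0,0.006,0,0,0,0,0],[0,0.008,0,0,0,0,0],[0,0.01,0,0,0,0,0],[0,0.012,0,0,0,0,0]],
  ],
)

```text
clock: 30.05
position: [0.59, -0.1471, 0.1919]
tool_rot: [3.142, 0.0, -2.949]
force: [0.6, -0.5, 1.4]
grip_width: -0.0003
finger_force: 0.7
```

```bash
python3 obsb.py 120
```

```text
x 0.021 z 0.192 a 2.4t Fx 1.05 Fz -0.52 T -0.105 sd 0.04
```

Emit:
move_arm(
  moves=[
    [[0,0.003,0,0,0,0,0],[0,0.006,0,0,0,0,0],[0,0.008,0,0,0,0,0],[0,0.01,0,0,0,0,0],[0,0.012,0,0,0,0,0]],
  ],
)

```text
clock: 30.8
position: [0.5782, -0.1494, 0.192]
tool_rot: [-3.142, 0.0, -2.949]
force: [1.7, 0.4, 1.5]
grip_width: -0.0002
finger_force: 1.1
```

```bash
python3 obsb.py 120
```

```text
x 0.009 z 0.192 a -6.6b Fx 1.64 Fz -1.56 T -0.112 sd 0.02
```

Emit:
move_arm(
  moves=[
    [[0,0.003,0,0,0,0,0],[0,0.006,0,0,0,0,0],[0,0.01,0,0,0,0,0],[0,0.013,0,0,0,0,0],[0,0.016,0,0,0,0,0]],
  ],
)

```text
clock: 31.55
position: [0.5623, -0.1526, 0.1919]
tool_rot: [-3.142, -0.0, -2.949]
force: [3.3, 0.5, 0.0]
grip_width: 0.0001
finger_force: 1.1
```

```bash
python3 obsb.py 120
```

```text
x -0.007 z 0.192 a -19.8b Fx 2.32 Fz -0.13 T -0.158 sd 0.04
```

Emit:
move_arm(
  moves=[
    [[0,0.003,0,0,0,0,0],[0,0.006,0,0,0,0,0],[0,0.009,0,0,0,0,0],[0,0.012,0,0,0,0,0],[0,0.015,0,0,0,0,0]],
  ],
)

```text
clock: 32.3
position: [0.5477, -0.1554, 0.192]
tool_rot: [-3.142, 0.0, -2.949]
force: [2.6, 0.4, -0.1]
grip_width: 0.0003
finger_force: 1.1
```

```bash
python3 obsb.py 120
```

```text
x -0.022 z 0.192 a -30.7b Fx 2.48 Fz -0.66 T -0.188 sd 0.02
```

Emit:
move_arm(
  moves=[
    [[0,0.003,0,0,0,0,0],[0,0.006,0,0,0,0,0],[0,0.009,0,0,0,0,0],[0,0.012,0,0,0,0,0],[0,0.015,0,0,0,0,0]],
  ],
)

```text
clock: 33.05
position: [0.533, -0.1583, 0.192]
tool_rot: [-3.142, 0.0, -2.949]
force: [2.4, 0.9, 1.1]
grip_width: 0.0002
finger_force: 1.1
```

```bash
python3 obsb.py 120
```

```text
x -0.037 z 0.192 a -39.7b Fx 1.25 Fz -1.69 T -0.165 sd 0.03
```

Emit:
move_arm(
  moves=[
    [[0,0.003,0,0,0,0,0],[0,0.006,0,0,0,0,0],[0,0.009,0,0,0,0,0],[0,0.012,0,0,0,0,0],[0,0.015,0,0,0,0,0]],
  ],
)

```text
clock: 33.8
position: [0.5182, -0.1611, 0.1919]
tool_rot: [-3.142, 0.0, -2.949]
force: [3.2, 0.6, -0.1]
grip_width: 0.0001
finger_force: 1.1
```

```bash
python3 obsb.py 120; python3 fit.py
```

```text
x -0.052 z 0.192 a -46.9b Fx 1.36 Fz -1.78 T -0.204 sd 0.03
D,W,off [0.2972602  0.18761757 0.00084836] heavy0 -227.02534727330897 sd 5.351271903337747 rms 0.023690564610993583
now d 78.9 heavy -148.1
[ 0.022 -0.007 -0.013 -0.012 -0.003  0.015 -0.023  0.     0.028  0.
  0.007  0.013 -0.086  0.028  0.015  0.025 -0.011 -0.    -0.024 -0.008
 -0.008  0.02   0.03  -0.016  0.006]
```

```bash
sed -i 's/range(6)/range(3)/; s/i<5/i<2/' obsb.py; sed -i "s/-3.9,0\])/-3.9,0],loss='soft_l1',f_scale=.02)/" fit.py; python3 fit.py
```

```text
D,W,off [0.29283493 0.17704128 0.01129785] heavy0 -230.03204550559417 sd 7.415855963667621 rms 0.024212474501920052
now d 78.9 heavy -151.1
[ 0.03  -0.001 -0.009 -0.01  -0.004  0.013 -0.026 -0.005  0.021 -0.007
 -0.001  0.005 -0.094  0.02   0.009  0.02  -0.014 -0.002 -0.021 -0.005
 -0.007  0.021  0.031 -0.015  0.007]
```

Emit:
move_arm(
  moves=[
    [[0,-0.005,0,-0.03,0,0,0],[0,-0.005,0,-0.056,0,0,0],[0,-0.05,0,-0.056,0,0,0],[0,-0.09,0,-0.056,0,0,0],[0,-0.11,0,-0.056,0,0,0]],
  ],
)

```text
clock: 34.55
position: [0.6288, -0.1385, 0.2474]
tool_rot: [3.141, -0.0, -2.947]
force: [-0.5, 0.3, 0.1]
grip_width: 0.0003
finger_force: 0.0
```

Emit:
move_arm(
  moves=[
    [[0,0,0,0,0,0,0],[0,0,0,0.02,0,0,0],[0,0,0,0.04,0,0,0],[0,0,0,0.056,0,0,0],[0,0.005,0,0.056,0,0,0]],
  ],
)

```text
clock: 35.05
position: [0.62, -0.1408, 0.1898]
tool_rot: [3.14, -0.004, -2.949]
force: [-0.1, 0.3, 0.1]
grip_width: 0.0002
finger_force: 0.1
```

Emit:
move_arm(
  moves=[
    [[0,0.005,0,0,0,0,0],[0,0.01,0,0,0,0,0],[0,0.014,0,0,0,0,0],[0,0.018,0,0,0,0,0],[0,0.022,0,0,0,0,0]],
  ],
)

```text
clock: 35.55
position: [0.5999, -0.1453, 0.1924]
tool_rot: [-3.141, 0.001, -2.949]
force: [2.4, 0.4, 0.4]
grip_width: -0.0001
finger_force: 1.4
```

Emit:
move_arm(
  moves=[
    [[0,0.003,0,0,0,0,0],[0,0.007,0,0,0,0,0],[0,0.01,0,0,0,0,0],[0,0.013,0,0,0,0,0],[0,0.017,0,0,0,0,0]],
  ],
)

```text
clock: 36.05
position: [0.5833, -0.1484, 0.192]
tool_rot: [-3.141, 0.0, -2.949]
force: [4.1, 0.6, 4.0]
grip_width: -0.0002
finger_force: 2.0
```

```bash
python3 obsb.py 60
```

```text
x 0.014 z 0.192 a -2.4b Fx 3.31 Fz -2.85 T -0.213 sd 0.05
```

Emit:
move_arm(
  moves=[
    [[0,0.003,0,0,0,0,0],[0,0.006,0,0,0,0,0],[0,0.009,0,0,0,0,0],[0,0.012,0,0,0,0,0],[0,0.015,0,0,0,0,0]],
  ],
)

```text
clock: 36.65
position: [0.5682, -0.1513, 0.1917]
tool_rot: [3.142, -0.0, -2.949]
force: [4.2, 0.4, -2.0]
grip_width: 0.0001
finger_force: 2.0
```

```bash
python3 obsb.py 60
```

```text
x -0.001 z 0.192 a -15.3b Fx 4.20 Fz 1.76 T -0.259 sd 0.00
```

Emit:
move_arm(
  moves=[
    [[0,0.003,0,0,0,0,0],[0,0.006,0,0,0,0,0],[0,0.009,0,0,0,0,0],[0,0.012,0,0,0,0,0],[0,0.015,0,0,0,0,0]],
  ],
)

```text
clock: 37.25
position: [0.5537, -0.1542, 0.192]
tool_rot: [-3.142, 0.0, -2.949]
force: [4.6, 1.3, -1.3]
grip_width: 0.0001
finger_force: 2.1
```

```bash
python3 obsb.py 60;python3 fit.py
```

```text
x -0.016 z 0.192 a -26.6b Fx 4.92 Fz 0.46 T -0.317 sd 0.03
D,W,off [0.29122755 0.1776789  0.01055848] heavy0 -228.9371318014062 sd 7.145092514646916 rms 0.023690141443735917
now d 42.4 heavy -186.5
[ 0.029 -0.001 -0.009 -0.01  -0.003  0.014 -0.025 -0.004  0.022 -0.006
 -0.     0.005 -0.094  0.02   0.008  0.019 -0.016 -0.005 -0.019 -0.003
 -0.004  0.024  0.035 -0.011  0.012 -0.023 -0.012  0.017]
```

Emit:
move_arm(
  moves=[
    [[0,0.004,0,0,0,0,0],[0,0.008,0,0,0,0,0],[0,0.012,0,0,0,0,0],[0,0.015,0,0,0,0,0],[0,0.018,0,0,0,0,0]],
  ],
)

```text
clock: 37.85
position: [0.5362, -0.1577, 0.192]
tool_rot: [-3.141, 0.0, -2.949]
force: [5.0, 1.0, 1.3]
grip_width: 0.0001
finger_force: 2.1
```

```bash
python3 obsb.py 60
```

```text
x -0.034 z 0.192 a -38.0b Fx 4.68 Fz -0.60 T -0.341 sd 0.04
```

Emit:
move_arm(
  moves=[
    [[0,0.004,0,0,0,0,0],[0,0.008,0,0,0,0,0],[0,0.012,0,0,0,0,0],[0,0.015,0,0,0,0,0],[0,0.018,0,0,0,0,0]],
  ],
)

```text
clock: 38.45
position: [0.5184, -0.1611, 0.192]
tool_rot: [-3.142, 0.0, -2.949]
force: [4.8, 0.9, 0.8]
grip_width: -0.0003
finger_force: 2.0
```

```bash
python3 obsb.py 60;python3 fit.py; sed 's/soft_l1/linear/' fit.py | python3 -
```

```text
x -0.052 z 0.192 a -46.9b Fx 3.76 Fz -1.56 T -0.350 sd 0.03
D,W,off [0.29112059 0.17704675 0.01136423] heavy0 -229.20547050637148 sd 6.877121777929637 rms 0.023021347684004358
now d 23.1 heavy -206.1
[ 0.03  -0.001 -0.008 -0.009 -0.003  0.014 -0.025 -0.004  0.022 -0.007
 -0.     0.005 -0.094  0.02   0.008  0.019 -0.016 -0.004 -0.019 -0.003
 -0.004  0.024  0.034 -0.012  0.011 -0.023 -0.011  0.017  0.008 -0.008]
D,W,off [0.29416706 0.18523972 0.00339523] heavy0 -226.38282939678953 sd 5.0227798776901444 rms 0.022653245599332104
now d 23.1 heavy -203.3
[ 0.025 -0.004 -0.01  -0.009 -0.001  0.017 -0.021  0.001  0.028  0.
  0.007  0.012 -0.087  0.026  0.013  0.023 -0.014 -0.004 -0.021 -0.004
 -0.004  0.025  0.036 -0.01   0.012 -0.023 -0.013  0.014  0.003 -0.015]
```

Emit:
move_arm(
  moves=[
    [[0,-0.004,0,-0.03,0,0,0],[0,-0.004,0,-0.056,0,0,0],[0,0.02,0,-0.056,0,0,0],[0,0.034,0,-0.056,0,0,0],[0,0.034,0,-0.056,0,0,0]],
  ],
)

```text
clock: 39.05
position: [0.483, -0.1681, 0.2476]
tool_rot: [3.141, -0.002, -2.95]
force: [1.0, -0.3, 0.3]
grip_width: -0.0003
finger_force: 0.0
```

Emit:
move_arm(
  moves=[
    [[0,0,0,0.02,0,0,0],[0,0,0,0.04,0,0,0],[0,0,0,0.056,0,0,0],[0,0,0,0.056,0,0,0],[0,-0.005,0,0.056,0,0,0]],
  ],
)

```text
clock: 39.55
position: [0.4898, -0.1668, 0.1919]
tool_rot: [3.141, -0.001, -2.949]
force: [0.6, -0.8, 0.4]
grip_width: -0.0002
finger_force: 0.0
```

Emit:
move_arm(
  moves=[
    [[0,-0.005,0,0,0,0,0],[0,-0.01,0,0,0,0,0],[0,-0.015,0,0,0,0,0],[0,-0.02,0,0,0,0,0],[0,-0.025,0,0,0,0,0]],
  ],
)

```text
clock: 40.05
position: [0.5147, -0.1618, 0.1921]
tool_rot: [3.141, -0.0, -2.949]
force: [-5.2, -1.4, 1.9]
grip_width: 0.0002
finger_force: 2.5
```

Emit:
move_arm(
  moves=[
    [[0,-0.005,0,0,0,0,0],[0,-0.01,0,0,0,0,0],[0,-0.015,0,0,0,0,0],[0,-0.02,0,0,0,0,0],[0,-0.025,0,0,0,0,0]],
  ],
)

```text
clock: 40.55
position: [0.5396, -0.157, 0.1919]
tool_rot: [-3.142, 0.0, -2.949]
force: [-3.8, -1.2, 3.1]
grip_width: 0.0002
finger_force: 2.0
```

```bash
sed -i 's/range(6)/range(3)/; s/i<5/i<2/' obs.py; python3 obs.py 2
```

```text
x -0.030 z 0.192 a -7.0t Fx 3.95 Fz -2.04 T 0.371 sd 0.01
```

Emit:
move_arm(
  moves=[
    [[0,-0.002,0,0,0,0,0],[0,-0.004,0,0,0,0,0],[0,-0.006,0,0,0,0,0],[0,-0.006,0,0,0,0,0],[0,-0.006,0,0,0,0,0]],
  ],
)

```text
clock: 41.15
position: [0.545, -0.1559, 0.1919]
tool_rot: [3.142, -0.0, -2.949]
force: [-3.6, -0.0, 1.7]
grip_width: -0.0005
finger_force: 1.7
```

```bash
python3 obs.py 2;python3 fit.py; sed 's/soft_l1/linear/' fit.py | python3 -
```

```text
x -0.025 z 0.192 a -4.1t Fx 3.66 Fz -2.01 T 0.355 sd 0.03
D,W,off [0.2929945  0.17795294 0.00843366] heavy0 -227.12836749321391 sd 8.485641983969607 rms 0.028578165853074215
now d 45.7 heavy -181.4
[ 0.032  0.002 -0.005 -0.005  0.002  0.019 -0.02   0.001  0.027 -0.002
  0.004  0.009 -0.091  0.022  0.009  0.019 -0.017 -0.006 -0.022 -0.005
 -0.006  0.023  0.035 -0.011  0.013 -0.021 -0.01   0.018  0.009 -0.008
 -0.084 -0.058]
D,W,off [ 0.29816742  0.18727862 -0.00245437] heavy0 -222.3152285450661 sd 5.742569116453599 rms 0.027749401600730444
now d 45.7 heavy -176.6
[ 0.03   0.003 -0.001  0.001  0.01   0.028 -0.01   0.013  0.039  0.011
  0.016  0.02  -0.08   0.03   0.015  0.023 -0.016 -0.008 -0.028 -0.01
 -0.008  0.023  0.036 -0.009  0.015 -0.02  -0.009  0.017  0.006 -0.013
 -0.075 -0.048]
```

Emit:
move_arm(
  moves=[
    [[0,0.004,0,-0.03,0,0,0],[0,0.004,0,-0.056,0,0,0],[0.6,-0.006,0.002,-0.056,0,0,0],[0.6,-0.006,0.002,-0.056,0,0,0],[0.6,-0.006,0.002,-0.056,0,0,0]],
  ],
)

```text
clock: 41.75
position: [0.5503, -0.1525, 0.247]
tool_rot: [3.141, -0.001, -2.948]
force: [-0.5, 0.0, 0.0]
grip_width: 0.0433
finger_force: 0.0
```

Emit:
move_arm(
  moves=[
    [[0.6,0,0,0,0,0,0],[0.6,0,0,0.02,0,0,0],[0.6,0,0,0.04,0,0,0],[0.6,0,0,0.055,0,0,0],[0.6,0,0,0.055,0,0,0]],
  ],
)

```text
clock: 42.25
position: [0.5492, -0.1527, 0.1908]
tool_rot: [3.14, -0.004, -2.949]
force: [-0.2, -0.3, 0.3]
grip_width: 0.0516
finger_force: 0.0
```

Run:
```python
from h import *
print(bot.observe()["grip_width"],bot.observe()["position"])
f=bot.grab_frame("top");g=bot.grab_frame("scene")
k=lambda i:cv2.resize(i[:,:,::-1],(400,400),interpolation=cv2.INTER_CUBIC)
cv2.imwrite("pics/c4.png",np.hstack([k(f[190:310,310:430]),k(g[170:290,150:270])]))
```

```text
0.05160933887450174 [ 0.54919784 -0.15266219  0.1907817 ]
```

View pics/c4.png

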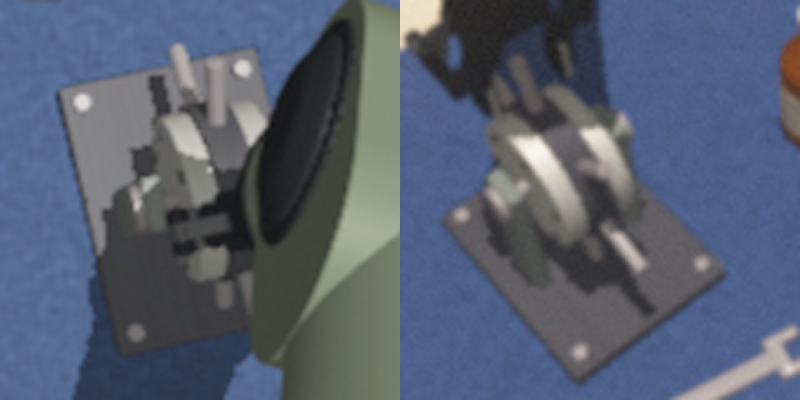

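The scene half shows the peg at (525,85) standing between the open fingers, with the bottle and spanner undisturbed. Now I'll close on it.

Emit:
move_arm(
  moves=[
    [[0,0,0,0,0,0,0],[0,0,0,0,0,0,0],[0,0,0,0,0,0,0],[0,0,0,0,0,0,0],[0,0,0,0,0,0,0]],
  ],
  force=30,
)

```text
clock: 42.85
position: [0.5507, -0.1529, 0.1935]
tool_rot: [-3.141, 0.001, -2.949]
force: [-1.9, 1.0, 6.4]
grip_width: 0.0111
finger_force: 29.2
```

Emit:
move_arm(
  moves=[
    [[0,0,0,0,0,0,0],[0,0,0,0,0,0,0],[0,0,0,0,0,0,0],[0,0,0,0,0,0,0],[0,0,0,0,0,0,0]],
  ],
)

```text
clock: 43.35
position: [0.5507, -0.1529, 0.1935]
tool_rot: [-3.141, 0.001, -2.949]
force: [-2.6, 0.2, 6.9]
grip_width: 0.011
finger_force: 29.2
```

Run:
```python
from h import *
g=bot.grab_frame("scene");f=bot.grab_frame("top")
k=lambda i:cv2.resize(i[:,:,::-1],(400,400),interpolation=cv2.INTER_CUBIC)
cv2.imwrite("pics/c5.png",np.hstack([k(g[130:330,80:280+20]),k(g[170:290,150:270])]))
```

```text
(no output)
```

View pics/c5.png

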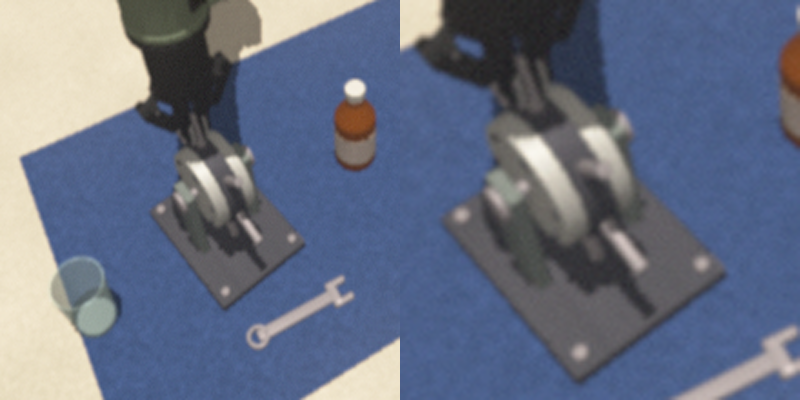

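The peg is gripped at 29 N with an 11 mm opening. The lower pegs are where they were before closing, at (625,250), and the beaker, bottle and spanner are in place. Handing in.

```bash
python3 -c "
from workcell import bot
print(bot.job_done())"
```

```text
the job is handed in; nothing more can be done
None
```

I handed the job in at about 43 s, with no verdict shown. By the torque fit the drum's heavy side is straight down to within about 5° (uncertainty about 5–8°), one peg is held at about 29 N, and the beaker, bottle and spanner look undisturbed.

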